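# Hold a spring-return position transducer at its span point

## Task

Check the spring-return position transducer on the bench tester: first turn the black knob on the tester's box until its nose points at the triangle on the scale, then take the rod's black pull grip and draw the rod out against its spring until its pointer stands level with the tip of the sliding cursor on the rule. Hold it still there for the reading and finish while still holding it: do not let go. Do not draw the rod well past the cursor, do not shift the cursor, and leave the other things on the mat where they are.

Things in the scene. Friction and masses are not known exactly. Their poses are not given: they have to be found in the camera images.
- tester: bench tester, fixed: aluminium base plate 120 (x) x 310 (y) x 10 mm with a grey electronics box 108 x 96 mm on its +y end (y 55 to 151 mm), whose white top is at z 75 mm. Origin: centre of the plate's underside, z up. The rod is pulled out along -y of this frame, its axis at x 0, z 50 mm; -x faces the robot, give or take 26 degrees
- knob (a joint): black pointer knob on the box's top (rad): 0 when its nose points along the tester's +x, growing clockwise seen from above; its upright axis is at x -12, y 103 mm of the tester's frame. It stays where it is left (friction 0.04 N m). Scale marks every 0.45 rad from -2.25 to 2.25; the triangle stands at +0.45. It starts 0.6 to 1.4 rad anticlockwise of the triangle
- knob_top (a point): centre of the knob's top, on its axis, 98 mm above the mat. The knob's grip is an upright bar 34 mm long (along the nose direction), 12 mm wide, z 78 to 98 mm, with a white line on top that runs to the lower nose (tip 24 mm from the axis) and a round skirt of radius 18.5 mm under it
- triangle_mark (a point): the solid black triangle on the knob's scale, the one scale mark that is not a plain line: 7 mm long, its apex towards the knob; this point is its middle, 30 mm from the knob's axis, on the box's top
- gland (a point): mouth of the transducer, where the steel rod (radius 5 mm) comes out; at x 0, y -38, z 50 mm of the tester's frame. The transducer is a steel tube of radius 15 mm between here and the box, held in two clamp blocks 46 mm wide with tops at z 72 mm
- rod (a joint): travel of the sprung rod out of the transducer (m): 0 fully in (where the spring holds it), up to a stop at 0.078. The spring pulls back with 5.5 N at 0 and 110 N/m more (12 N at 0.06)
- pull_grip: black round pull grip on the rod's end: barrel 24 mm in diameter, 33 mm long along y, with a flange 33 mm in diameter and 5 mm thick on its far (-y) end. Origin in the barrel's middle on the rod's axis, z 50 mm above the mat, axes as the tester's; with the rod in, at x 0, y -84 mm of the tester's frame. Nothing on the plate beside it is higher than 22 mm
- cursor (a joint): place of the sliding cursor along the rule (m), on the same scale as the rod's travel: the rod's pointer is level with the cursor's tip when rod equals cursor. Between 0.038 and 0.060; moves only if pushed with more than 4 N
- cursor_tip (a point): tip of the cursor's pointed lip, on the rod's side of the rule, 15.5 mm above the mat. The cursor is a dark steel slide 12 mm long in y with a small brass clamp screw, up to 22 mm high above the mat
- pointer_tip (a point): tip of the thin dark steel pointer that hangs from a collar on the rod, 34 mm inward (+y) of the grip's centre; it ends about 2 mm above the rule's inner edge, facing the cursor's tip, and moves with the rod
- screwdriver_1: bystander: yellow-handled screwdriver, 172 mm, in front of the tester (origin: centre of underside)
- hex_key_1: bystander: steel hex key, 77 mm (origin: centre of underside)
- kapton_roll: bystander: amber tape roll, 68 mm diameter (origin: centre of underside)
- side_cutter: bystander: red-handled side cutter, 133 mm (origin: centre of underside)
- gauge_case: bystander: small black case 59 x 86 x 27 mm, behind the tester (origin: centre of underside)
- standoff_3: bystander: steel hexagonal standoff standing upright, 22 mm high, behind the tester (origin: centre of underside)
- standoff_2: bystander: brass hexagonal standoff standing upright, 26 mm high, behind the tester (origin: centre of underside)

How it is judged:
By the outcome, as a careful person would: the job done as asked, in the order asked, and still so for the second after the job is handed in, while the arm keeps its last pose, push and grip.
It also fails if it takes over 40 s, if anything falls off the work surface, if the arm or the gripper's body presses on something with over 40 N, if the wrist force passes 120 N, or if a joint passes its speed limit or range.

## Robot

A 6-joint arm with a two-finger parallel gripper is mounted at the origin on a cart in front of the work surface, level with it; the furniture and walls round the work are solid. World frame = base frame: x ahead of the robot, y to its left, z up, the work surface at z = 0. Lengths are in m, angles in rad, forces in N, time in s.
With the tool pointing down it reaches from about 0.375 to 0.975 m from the base axis. Payload 3.8 kg.
Tool frame: the origin (TCP) lies midway between the tips of the shut fingers; the grasp point (between the pads) lies 19 mm behind it; z points along the fingers, y is the line along which they close (so a half turn about z gives the same grasp; the last joint's range is limited). The gripper opens to 85 mm and grips with 20 to 120 N. Pads are 22 mm wide; open, the fingers measure 114 mm over their backs; the gripper's body (76 mm by 85 mm) begins 54 mm behind the grasp point. The pads swing forward as they close: fully open they stand 13 mm farther back than shut.
Start: joints at [1.108, 0.264, 1.604, -0, 1.274, -0.037], TCP at [0.279, 0.615, 0.202] pointing down, gripper open.
Joint ranges: [-2.63, 2.63], [-0.94, 2.18], [0.31, 2.57], [-1.31, 4.45], [0, 2.66], [-2.55, 2.55]. Speed limits (rad/s): [2.57, 2.57, 3.14, 3.14, 3.14, 3.14].

## Interface

Orientations are given as a rotation vector (axis times angle).
In Python, from workcell import bot gives the robot as it stands.
- The arm moves only by the tool servo_tool, never from a script. Its argument "series" is a list of rows, each a list of 7 numbers: the shift along the world's x, y, z in units of 0.15 m (1.0 is 0.15 m), then the turn, a rotation vector about the world's x, y, z in units of 180 degrees (1.0 is 180 degrees), then the closure, from 0 (fully open) to 1 (shut). A call has 1 to 20 rows; each row is the pose to reach, as a shift and turn from the pose commanded when the call began, turning the shorter way round; what a row does not reach only later rows make up. A row lasts 1/10 s, in which the tool goes at most 50 mm and 8.59 degrees, less where a joint would pass 70% of its speed; a pose out of reach is approached as far as the arm can. A call with a number of a shift or a turn outside -1 to 1 is refused whole. A call with a gripper value outside its range is refused whole. The fingers move at their own pace and stop on an object; "newtons" is the grip in N (left out, the last holds). Time passes only in rows, so rows that repeat a pose let the fingers close. It gives the time, the measured TCP pose, the force, the opening and the grip force at its end, in the units of the state.
- bot.read_state(): the state, without advancing time (a new reading comes with each control period).
- bot.read_camera(name): name is "scene" or "top" or "wrist"; returns the picture (400x640x3 uint8, red, green, blue); there is no depth.
- bot.camera_info(name): a dict with "vertical_fov" (degrees; the focal length in pixels is half the picture's height over the tangent of half this angle, whatever the lens; pixels are square), "cx", "cy" (the principal point, pixels), "dist" ([k1, k2, p1, p2, k3] as OpenCV has them; the pictures are not rectified), "R" (3x3) and "t" (3): a world point X has camera coordinates R X + t. Camera axes: x right, y down, z forward; pixel columns grow to the right and rows downward; lengths in m; the calibration is good to about 2 mm. A picture is of the moment at which its call begins: read the wrist's pose just before it. camera_info takes no time and is no camera call; for the wrist camera it gives the pose at the moment of the call.
- bot.finish_job(): hands the job in; it is judged then, once.
Trained networks look in the newest picture that a camera, given by its name, has taken for a name from the list of things; names that differ only in an ending like _2 or _b are one class to them, and where a whole thing is asked for, a point or a joint stands for the part that bears it (a point fixed in the world has none). Each returns a list of dicts, best first, with "score" (0 to 1); they miss things now and then, are a little off and sometimes report something else, mostly with a low value. They report only what shows in the picture. A call takes as long as a camera call.
- bot.recognise(target, camera): "box" ([left, top, right, bottom] as shares, 0 to 1, of the picture: columns of its width, rows of its height, round what is visible of it).
- bot.trace(target, camera): "mask" (400x640 bool, what is visible of it) and "box" ([left, top, right, bottom] as shares, 0 to 1, of the picture: columns of its width, rows of its height, round what is visible of it).
- bot.mark_of(target, camera): "at" ([row, column] as shares, 0 to 1, of the picture: columns of its width, rows of its height: a listed point, or the origin of a listed thing).
The state is a dict: "time": time; "q": joint angles; "joint_vel": joint speeds; "joint_torque": joint torques, N m; "tool_pos": TCP position; "tcp_rot": TCP orientation; "wrist_force": force on the tool from outside, world axes, zero at the start; "torque": the same for the moment, N m; "width": opening from 0.0 (shut) to 1.0 (fully open); "grip_force": force on a finger pad.
Only numpy, scipy, OpenCV 4.12 (cv2) and the standard library are available. Lean on these libraries where they do the work, as an engineer would, in place of code of your own. Each camera call takes 0.05 s, during which the arm holds its last target. There are 200 camera calls.

## Working session

There is one attempt and no reset: what is moved stays moved. The work goes in short steps, Python scripts to look and compute and a tool call to move; the robot and the scene stay as the last step left them, time stands still between calls to the robot, and variables do not carry over. Pictures are saved under pics/ and viewed, at most 10 in all, crops included, and the job is handed in when it is done.

Besides the shell and the picture viewer there is one more tool, called after "Emit:" by a JSON object that holds its "method" and its "body", one argument or row to a line. servo_tool: Moves the arm, as the interface text tells. Shifts and turns lie within -1 to 1; 1 stands for 0.15 m of shift or 180 degrees of turn. Its arguments: {"type":"object","properties":{"series":{"type":"array","items":{"type":"array","items":{"type":"number"}}},"newtons":{"type":"number"}},"required":["series"]}

```bash
mkdir -p pics
cat > h.py <<'E'
import numpy as np, cv2
from workcell import bot
def K(i):
    f=200/np.tan(np.radians(i["vertical_fov"])/2)
    return np.array([[f,0,i["cx"]],[0,f,i["cy"]],[0,0,1.]])
def ray(cam,px,i=None):
    i=i or bot.camera_info(cam)
    u=cv2.undistortPoints(np.array([[px]],float),K(i),np.array(i["dist"],float))[0,0]
    R=np.array(i["R"]);t=np.array(i["t"])
    return -R.T@t, R.T@np.array([u[0],u[1],1.])
def atz(cam,px,z,i=None):
    c,d=ray(cam,px,i); return c+d*(z-c[2])/d[2]
def proj(cam,X,i=None):
    i=i or bot.camera_info(cam)
    r,_=cv2.Rodrigues(np.array(i["R"],float))
    return cv2.projectPoints(np.atleast_2d(X).astype(float),r,np.array(i["t"],float),K(i),np.array(i["dist"],float))[0][:,0]
def mark(n,cam,z,i=None):
    r=bot.mark_of(n,cam)
    if not r: return None
    a=r[0]["at"]; px=(a[1]*640,a[0]*400)
    return np.round(px,1),round(r[0]["score"],2),np.round(atz(cam,px,z,i),4)
def save(cam,name):
    im=bot.read_camera(cam); cv2.imwrite("pics/"+name,im[:,:,::-1]); return im
E
python3 - <<'E'
from h import *
for c in("top","scene"):
    save(c,c+"0.png"); 
    for n,z in dict(knob_top=.098,triangle_mark=.075,gland=.05,pull_grip=.05,cursor_tip=.0155,pointer_tip=.0175,tester=0).items(): print(c,n,mark(n,c,z))
s=bot.read_state();print(s["time"],s["tool_pos"],s["tcp_rot"])
E
```

```text
top knob_top (array([307.5, 167.6]), 0.53, array([0.5542, 0.1366, 0.098 ]))
top triangle_mark (array([314.3, 157.7]), 0.86, array([0.5779, 0.1249, 0.075 ]))
top gland (array([375.8, 182.5]), 0.87, array([ 0.5342, -0.002 ,  0.05  ]))
top pull_grip (array([400.9, 185.9]), 0.73, array([ 0.5286, -0.0535,  0.05  ]))
top cursor_tip (array([389.9, 127.6]), 0.55, array([ 0.6574, -0.0329,  0.0155]))
top pointer_tip (array([380.5, 193.2]), 0.88, array([ 0.5154, -0.0153,  0.0175]))
top tester (array([313. , 156.2]), 0.68, array([0.5935, 0.1307, 0.    ]))
scene knob_top (array([321.6, 183.1]), 0.61, array([0.5537, 0.135 , 0.098 ]))
scene triangle_mark (array([336.3, 189.9]), 0.88, array([0.5817, 0.122 , 0.075 ]))
scene gland (array([378.6, 234.4]), 0.97, array([ 0.5415, -0.0065,  0.05  ]))
scene pull_grip (array([390.3, 243.4]), 0.81, array([ 0.5323, -0.0374,  0.05  ]))
scene cursor_tip (array([386.5, 267.8]), 0.43, array([ 0.5096, -0.0473,  0.0155]))
scene pointer_tip (array([368.3, 253.6]), 0.86, array([ 0.52  , -0.0011,  0.0175]))
scene tester (array([358. , 245.4]), 0.67, array([0.5469, 0.0414, 0.    ]))
0.8 [0.27881873 0.61473853 0.2016472 ] [6.63812119e-01 3.07064256e+00 1.24795378e-04]
```

View pics/top0.png

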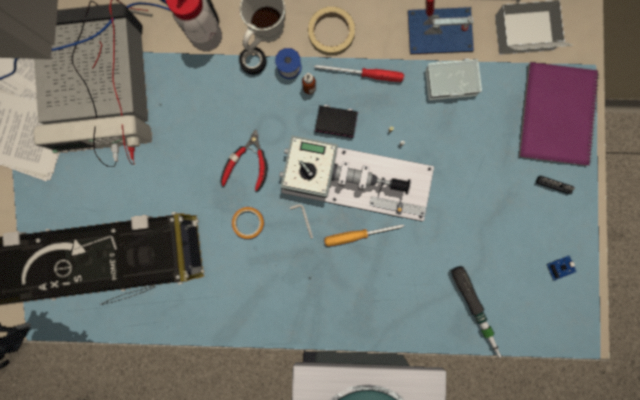

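View pics/scene0.png

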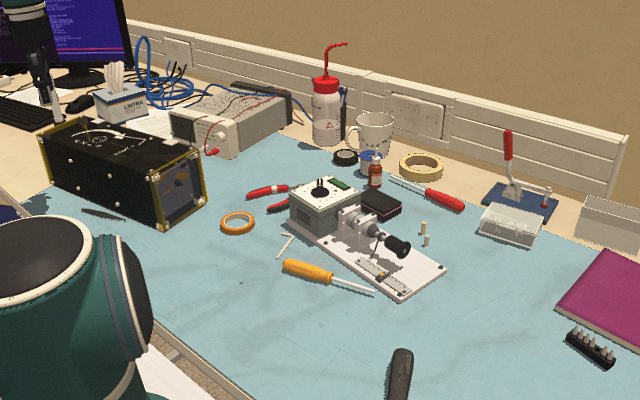

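Run:
```python
from h import *
i=bot.camera_info("wrist");R=np.array(i["R"]);print(-R.T@np.array(i["t"]),R[2],i["vertical_fov"])
print(atz("top",(200,245),.1),atz("top",(200,300),.1),atz("top",(60,230),.1))
```

```text
[0.21386984 0.64352519 0.3752439 ] [ 0.25631401 -0.11470311 -0.95976368] 65.03191145530295
[0.39742557 0.33912007 0.1       ] [0.29297044 0.33367159 0.1       ] [0.41846539 0.61182643 0.1       ]
```

Emit:
{"method": "servo_tool", "body": {
  "series": [
    [0, 0, 0.3, 0, 0, 0, 0],
    [0.2, -0.3, 0.5, 0, 0, 0, 0],
    [0.4, -0.6, 0.5, 0, 0, 0, 0],
    [0.6, -0.8, 0.5, 0, 0, 0, 0],
    [0.8, -1, 0.5, 0, 0, 0, 0],
    [1, -1, 0.5, 0, 0, 0, 0],
    [1, -1, 0.5, 0, 0, 0, 0]
  ]
}}

```text
time: 1.5
tool_pos: [0.4323, 0.4631, 0.2767]
tcp_rot: [0.67, 3.067, 0.001]
wrist_force: [-0.3, -0.3, 0.3]
width: 0.997
grip_force: 0.0
```

Emit:
{"method": "servo_tool", "body": {
  "series": [
    [0.2, -0.3, 0, 0, 0, 0, 0],
    [0.3, -0.6, 0, 0, 0, 0, 0],
    [0.4, -0.9, 0, 0, 0, 0, 0],
    [0.5, -1, 0, 0, 0, 0, 0],
    [0.5, -1, 0, 0, 0, 0, 0]
  ]
}}

```text
time: 2.0
tool_pos: [0.5048, 0.3128, 0.2767]
tcp_rot: [0.669, 3.069, -0.0]
wrist_force: [-0.1, 0.1, 0.3]
width: 1.001
grip_force: 0.0
```

Emit:
{"method": "servo_tool", "body": {
  "series": [
    [0, -0.3, 0, 0, 0, 0, 0],
    [0, -0.6, 0, 0, 0, 0, 0],
    [0, -0.9, 0, 0, 0, 0, 0],
    [0, -1, 0, 0, 0, 0, 0],
    [0, -1, 0, 0, 0, 0, 0]
  ]
}}

```text
time: 2.5
tool_pos: [0.5034, 0.1644, 0.2768]
tcp_rot: [-0.667, -3.07, -0.001]
wrist_force: [-1.0, 0.1, 0.0]
width: 0.998
grip_force: 0.0
```

Run:
```python
from h import *
save("wrist","w1.png")
for n,z in dict(knob_top=.098,triangle_mark=.075,gland=.05,pull_grip=.05,cursor_tip=.0155,pointer_tip=.0175).items(): print(n,mark(n,"wrist",z))
```

```text
knob_top (array([317. , 216.7]), 0.59, array([0.5514, 0.1402, 0.098 ]))
triangle_mark (array([312.4, 230.9]), 0.68, array([0.5739, 0.1235, 0.075 ]))
gland (array([220.2, 237.3]), 0.6, array([ 5.389e-01, -4.000e-04,  5.000e-02]))
pull_grip (array([188.2, 244.5]), 0.63, array([ 0.53  , -0.0458,  0.05  ]))
cursor_tip (array([186.4, 219.1]), 0.6, array([ 0.5019, -0.0482,  0.0155]))
pointer_tip (array([209. , 212.4]), 0.76, array([ 0.5062, -0.0123,  0.0175]))
```

View pics/w1.png

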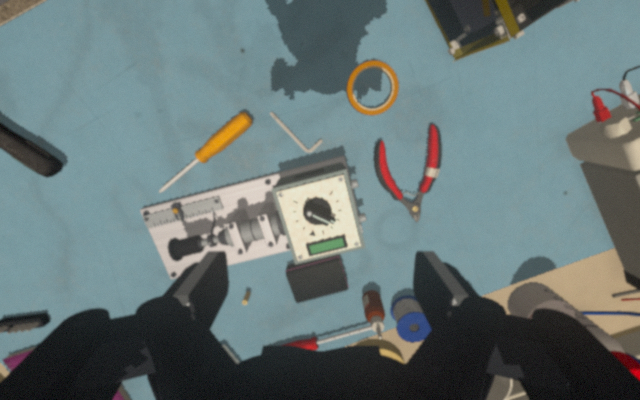

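Run:
```python
from h import *
im=cv2.imread("pics/w1.png")
c=cv2.resize(im[170:265,270:365],None,fx=6,fy=6,interpolation=cv2.INTER_CUBIC);cv2.imwrite("pics/w1c.png",c)
```

```text
(no output)
```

View pics/w1c.png

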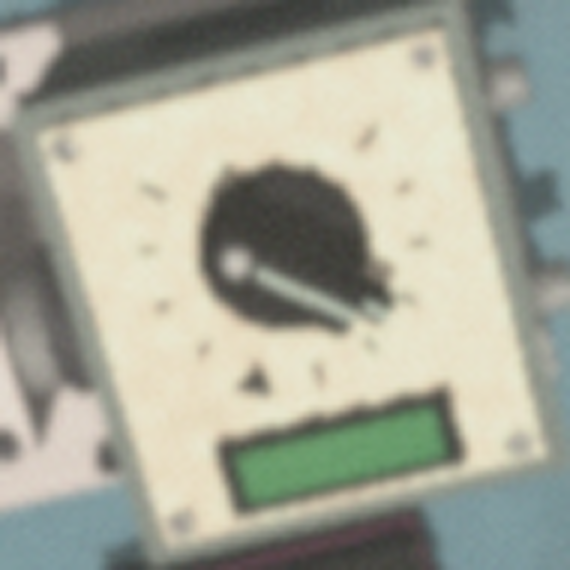

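Run:
```python
from h import *
w=lambda u,v,z:atz("wrist",(270+(u+.5)/6-.5,170+(v+.5)/6-.5),z)
C=np.array([w(20,115,.075),w(460,3,.075),w(555,462,.075),w(157,562,.075)])
print(C.round(4))
L=np.array([[-54,55],[-54,151],[54,151],[54,55]])/1e3
T=w(257,380,.075);G=np.array(mark("gland","wrist",.05)[2]);P=np.array(mark("pull_grip","wrist",.05)[2])
a=.45
Lt=np.array([[-.012+.03*np.cos(a),.103-.03*np.sin(a)]])
A=np.vstack([L,Lt,[[0,-.038]],[[0,-.084]]]);B=np.vstack([C[:,:2],T[:2],G[:2],P[:2]])
a0,b0=A.mean(0),B.mean(0);H=(A-a0).T@(B-b0)
th=np.arctan2(H[0,1]-H[1,0],H[0,0]+H[1,1]);R=np.array([[np.cos(th),-np.sin(th)],[np.sin(th),np.cos(th)]]);t=b0-R@a0
print("th",np.degrees(th),"t",t,"res mm",((B-(A@R.T+t))*1e3).round(1))
for n,p in dict(knob=(-.012,.103),grip=(0,-.084),gland=(0,-.038),tri=Lt[0]).items(): print(n,(R@p+t).round(4))
k=R@(-.012,.103)+t
for zt in(.080,.085): 
  n=w(380,315,zt)[:2]-k; print("nose",np.degrees(np.arctan2(n[1],n[0])),np.hypot(*n))
s0=w(235,263,.098)[:2]-k;print(s0)
d=w(350,300,.098)-w(235,263,.098);print("line",np.degrees(np.arctan2(d[1],d[0])))
m=T[:2]-k;print("tri",np.degrees(np.arctan2(m[1],m[0])))
c=mark("cursor_tip","wrist",.0155)[2][:2];print("cursor local",R.T@(c-t)); c=mark("pointer_tip","wrist",.0175)[2][:2];print("pointer local",R.T@(c-t))
```

```text
[[0.5029 0.1021 0.075 ]
 [0.5188 0.1936 0.075 ]
 [0.6204 0.1728 0.075 ]
 [0.6064 0.0837 0.075 ]]
th -9.975642305739328 t [0.54472229 0.03635139] res mm [[ 1.9  2.2]
 [ 1.1 -0.8]
 [-3.6 -3. ]
 [-1.1  2.5]
 [ 1.2 -0.5]
 [ 0.8 -0.1]
 [-0.3 -0.4]]
knob [0.5507 0.1399]
grip [ 0.5302 -0.0464]
gland [ 0.5381 -0.0011]
tri [0.5751 0.1223]
nose 29.696513411488798 0.02428911155810567
nose 33.14867568835458 0.023053408969507586
[-0.00723641 -0.0075667 ]
line 46.721518143375135
tri -35.165420631568324
cursor local [-0.02745335 -0.09169339]
pointer local [-0.0294373  -0.05559125]
```

Emit:
{"method": "servo_tool", "body": {
  "series": [
    [0.05, 0, -0.1, 0, 0, 0.045, 0.4],
    [0.1, -0.05, -0.3, 0, 0, 0.09, 0.4],
    [0.2, -0.1, -0.5, 0, 0, 0.135, 0.4],
    [0.3, -0.16, -0.6, 0, 0, 0.18, 0.4],
    [0.315, -0.163, -0.65, 0, 0, 0.225, 0.4],
    [0.315, -0.163, -0.65, 0, 0, 0.27, 0.4],
    [0.315, -0.163, -0.65, 0, 0, 0.313, 0.4],
    [0.315, -0.163, -0.65, 0, 0, 0.313, 0.4],
    [0.315, -0.163, -0.65, 0, 0, 0.313, 0.4]
  ],
  "newtons": 30
}}

```text
time: 3.95
tool_pos: [0.5511, 0.1403, 0.1791]
tcp_rot: [-0.86, 3.022, 0.0]
wrist_force: [-1.2, -0.8, 0.2]
width: 0.599
grip_force: 0.0
```

Run:
```python
from h import *
s=bot.read_state();print(s["tool_pos"],s["q"],s["width"])
R=cv2.Rodrigues(np.array(s["tcp_rot"]))[0];print(R.round(3),np.degrees(np.arctan2(R[1,1],R[0,1])))
save("wrist","w2.png")
for n,z in dict(knob_top=.098,triangle_mark=.075).items(): print(n,mark(n,"wrist",z))
```

```text
[0.55112448 0.14032861 0.1790972 ] [ 2.05510789e-01  7.94418300e-02  1.86066460e+00  2.61787475e-05
  1.20145281e+00 -1.91961423e+00] 0.5993875659643176
[[-0.85  -0.526  0.   ]
 [-0.526  0.85   0.   ]
 [-0.     0.    -1.   ]] 121.76015334409085
knob_top (array([319.9, 193.9]), 0.7, array([0.5508, 0.1391, 0.098 ]))
triangle_mark (array([288.8, 199.1]), 0.73, array([0.5755, 0.1207, 0.075 ]))
```

View pics/w2.png

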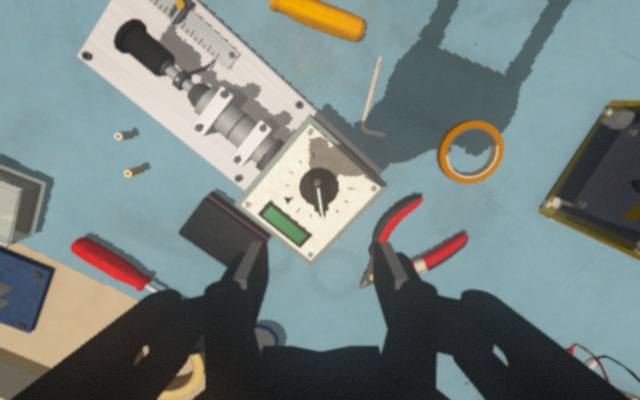

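Emit:
{"method": "servo_tool", "body": {
  "series": [
    [0, -0.005, -0.2, 0, 0, 0, 0.4],
    [0, -0.005, -0.4, 0, 0, 0, 0.4],
    [0, -0.005, -0.55, 0, 0, 0, 0.4],
    [0, -0.005, -0.635, 0, 0, 0, 0.4],
    [0, -0.005, -0.635, 0, 0, 0, 0.6],
    [0, -0.005, -0.635, 0, 0, 0, 0.8],
    [0, -0.005, -0.635, 0, 0, 0, 1],
    [0, -0.005, -0.635, 0, 0, 0, 1],
    [0, -0.005, -0.635, 0, 0, 0, 1],
    [0, -0.005, -0.635, 0, 0, 0, 1]
  ]
}}

```text
time: 5.1
tool_pos: [0.5515, 0.1396, 0.0845]
tcp_rot: [-0.864, 3.019, -0.0]
wrist_force: [0.0, 0.5, -0.2]
width: 0.001
grip_force: 0.0
```

Run:
```python
from h import *
s=bot.read_state();print(s["tool_pos"],s["width"],s["grip_force"],s["wrist_force"])
im=save("wrist","w3.png"); 
c=cv2.resize(im[100:330,200:440,::-1],None,fx=2.5,fy=2.5,interpolation=cv2.INTER_CUBIC);cv2.imwrite("pics/w3c.png",c)
```

```text
[0.55149691 0.13961105 0.08451364] 0.0006463366937227471 0.0 [ 0.02899035  0.51615749 -0.20493335]
```

View pics/w3c.png

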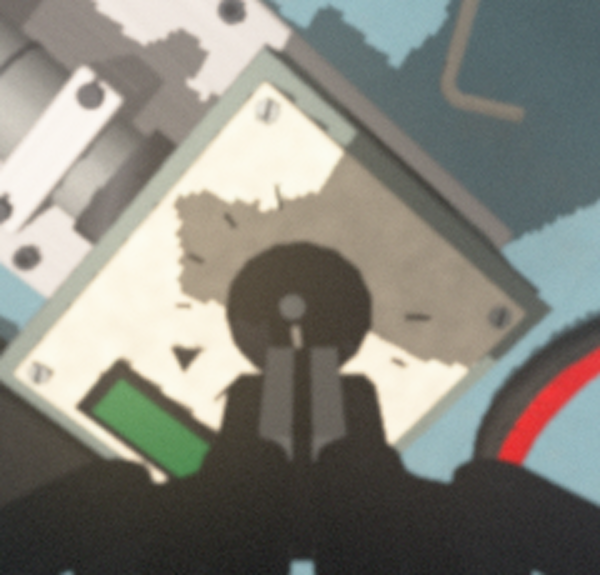

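Run:
```python
from h import *
s=bot.read_state();p=np.array(s["tool_pos"])
i=bot.camera_info("wrist");R=np.array(i["R"]);print("cam",-R.T@np.array(i["t"]),R[2])
q=proj("wrist",[p,p+[0,0,.0135],p+[0,0,.03]])
print(q,(q-[200,100])*2.5)
f=lambda u,v,z:atz("wrist",(200+u/2.5,100+v/2.5),z).round(4)
print("dot",f(292,306,.098),f(292,306,.078),"skirt ctr",f(299,310,.078),"tri",f(186,357,.075))
```

```text
cam [0.4906907  0.10116223 0.25787019] [ 0.24001635  0.1498155  -0.95913892]
[[321.27340643 231.97431386]
 [321.3532234  241.35015424]
 [321.46864008 254.90396218]] [[303.18351607 329.93578466]
 [303.38305851 353.3753856 ]
 [303.67160021 387.25990544]]
dot [0.5431 0.1315 0.098 ] [0.5497 0.1353 0.078 ] skirt ctr [0.5496 0.1373 0.078 ] tri [0.5765 0.1203 0.075 ]
```

Run:
```python
from h import *
s=bot.read_state();p=np.array(s["tool_pos"])
im=save("scene","s1.png")
q=proj("scene",[p,p+[0,0,.0135],[.5508,.1395,.098],[.5508,.1395,.078]]);print(q,(q-[270,110])*6)
c=cv2.resize(im[110:210,270:400,::-1],None,fx=6,fy=6,interpolation=cv2.INTER_CUBIC);cv2.imwrite("pics/s1c.png",c)
print(bot.camera_info("scene")["vertical_fov"])
```

```text
[[319.08775382 189.04716757]
 [318.96925211 182.88288276]
 [318.80937025 182.93237588]
 [318.98612035 192.03695686]] [[294.52652294 474.2830054 ]
 [293.81551266 437.29729654]
 [292.85622149 437.59425526]
 [293.91672211 492.22174116]]
42.911011075091544
```

View pics/s1c.png

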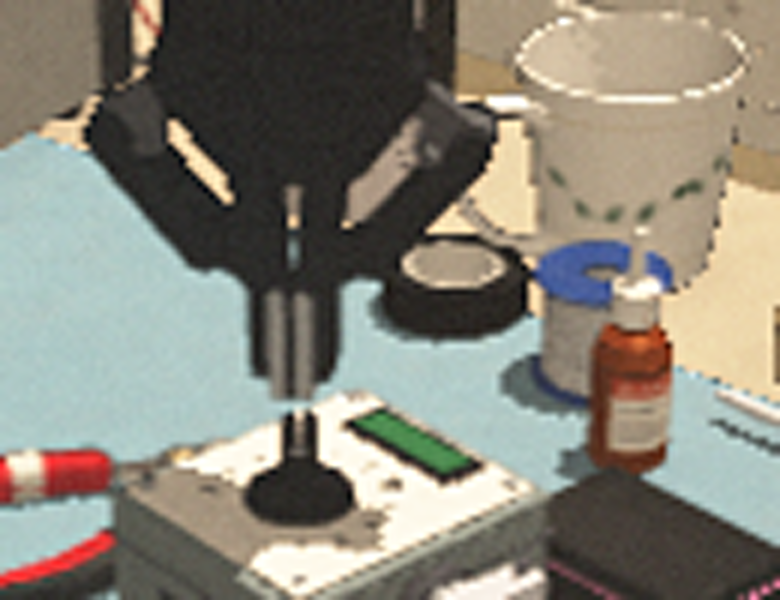

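Run:
```python
from h import *
for wv in (347,):
  a,d=ray("wrist",(200+303/2.5,100+wv/2.5)); b,e=ray("scene",(270+292/6,110+395/6))
  x=np.linalg.lstsq(np.c_[d,-e],b-a,rcond=None)[0];print(a+d*x[0],b+e*x[1])
s=bot.read_state();print(s)
```

```text
[0.54210442 0.13369609 0.11889654] [0.54303236 0.13273263 0.11901478]
{'time': 5.2, 'q': array([ 2.04156761e-01,  1.66232108e-01,  1.95056293e+00,  2.35828780e-05,
        1.02433420e+00, -1.92412280e+00]), 'joint_vel': array([ 0.00124501,  0.0034967 ,  0.0025504 ,  0.00160372, -0.00096268,
       -0.00010387]), 'joint_torque': array([-1.95688763e-04, -4.22882402e+01, -3.29320478e+01, -2.52370155e-04,
       -6.25205852e-03,  3.91561589e-04]), 'tool_pos': array([0.55120015, 0.13955703, 0.08413406]), 'tcp_rot': array([-8.64250762e-01,  3.01989440e+00, -2.26733473e-05]), 'wrist_force': array([-0.24099661,  0.14587766,  0.94621556]), 'torque': array([0.00192108, 0.01452299, 0.05641211]), 'grip_force': 0.0, 'width': 0.0012036100181829672}
```

Emit:
{"method": "servo_tool", "body": {
  "series": [
    [0, 0, 0, 0, 0, 0, 0.5],
    [0, 0, 0, 0, 0, 0, 0.5],
    [0, 0, -0.03, 0, 0, 0, 0.5],
    [0, 0, -0.06, 0, 0, 0, 0.5],
    [0, 0, -0.06, 0, 0, 0, 0.5]
  ]
}}

```text
time: 5.7
tool_pos: [0.5501, 0.1393, 0.0736]
tcp_rot: [0.864, -3.018, -0.0]
wrist_force: [-0.8, -0.3, 1.0]
width: 0.493
grip_force: 0.0
```

Emit:
{"method": "servo_tool", "body": {
  "series": [
    [0, 0, -0.02, 0, 0, 0, 0.5],
    [0, 0, -0.04, 0, 0, 0, 0.5],
    [0, 0, -0.04, 0, 0, 0, 0.5]
  ]
}}

```text
time: 6.0
tool_pos: [0.5506, 0.1394, 0.0682]
tcp_rot: [0.864, -3.019, -0.0]
wrist_force: [0.4, 0.2, -1.0]
width: 0.499
grip_force: 0.0
```

Emit:
{"method": "servo_tool", "body": {
  "series": [
    [0, 0, -0.02, 0, 0, 0, 0.5],
    [0, 0, -0.04, 0, 0, 0, 0.5],
    [0, 0, -0.04, 0, 0, 0, 0.5]
  ]
}}

```text
time: 6.3
tool_pos: [0.5506, 0.1394, 0.0623]
tcp_rot: [0.864, -3.019, -0.0]
wrist_force: [-0.4, 0.0, -0.2]
width: 0.502
grip_force: 0.0
```

Emit:
{"method": "servo_tool", "body": {
  "series": [
    [0, 0, -0.03, 0, 0, 0, 0.5],
    [0, 0, -0.06, 0, 0, 0, 0.5],
    [0, 0, -0.06, 0, 0, 0, 0.7],
    [0, 0, -0.06, 0, 0, 0, 0.9],
    [0, 0, -0.06, 0, 0, 0, 1],
    [0, 0, -0.06, 0, 0, 0, 1],
    [0, 0, -0.06, 0, 0, 0, 1]
  ]
}}

```text
time: 7.0
tool_pos: [0.551, 0.1385, 0.0537]
tcp_rot: [0.865, -3.02, 0.002]
wrist_force: [1.4, -5.9, -0.7]
width: 0.131
grip_force: 33.1
```

Run:
```python
from h import *
im=save("scene","s2.png"); a=im[110:210,270:400,::-1]
im=save("wrist","w4.png"); b=im[180:280,270:400,::-1]
c=cv2.resize(np.vstack([a,b]),None,fx=3,fy=3,interpolation=cv2.INTER_CUBIC);cv2.imwrite("pics/g1.png",c)
print(bot.read_state()["torque"],bot.read_state()["width"])
```

```text
[-0.89116314 -0.12170309  0.01721735] 0.12621848411918565
```

View pics/g1.png

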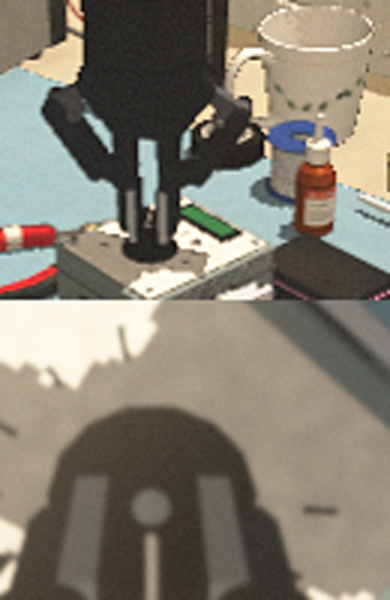

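Emit:
{"method": "servo_tool", "body": {
  "series": [
    [0, -0.007, 0, 0, 0, -0.04, 1],
    [0, -0.007, 0, 0, 0, -0.08, 1],
    [0, -0.007, 0, 0, 0, -0.12, 1],
    [0, -0.007, 0, 0, 0, -0.16, 1],
    [0, -0.007, 0, 0, 0, -0.2, 1],
    [0, -0.007, 0, 0, 0, -0.24, 1],
    [0, -0.007, 0, 0, 0, -0.28, 1],
    [0, -0.007, 0, 0, 0, -0.32, 1],
    [0, -0.007, 0, 0, 0, -0.36, 1],
    [0, -0.007, 0, 0, 0, -0.376, 1],
    [0, -0.007, 0, 0, 0, -0.376, 1],
    [0, -0.007, 0, 0, 0, -0.376, 1]
  ]
}}

```text
time: 8.3
tool_pos: [0.551, 0.1377, 0.0537]
tcp_rot: [0.962, 2.991, -0.002]
wrist_force: [0.5, -4.5, -1.7]
width: 0.127
grip_force: 32.9
```

Run:
```python
from h import *
im=save("wrist","w5.png");cv2.imwrite("pics/w5c.png",cv2.resize(im[110:330,190:450,::-1],None,fx=2.5,fy=2.5,interpolation=cv2.INTER_CUBIC))
print(mark("triangle_mark","wrist",.075))
s=bot.read_state();R=cv2.Rodrigues(np.array(s["tcp_rot"]))[0];print(s["tool_pos"],np.degrees(np.arctan2(R[1,1],R[0,1])),s["width"])
```

```text
(array([ 78.6, 300.6]), 0.65, array([0.499 , 0.0106, 0.075 ]))
[0.55100162 0.13765964 0.0536396 ] 54.34451420323561 0.12829611303850763
```

View pics/w5c.png

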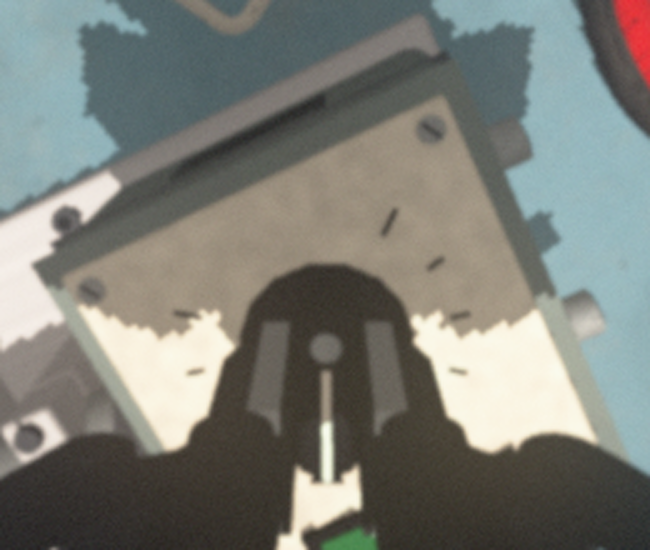

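Run:
```python
from h import *
from scipy.optimize import least_squares
f=lambda u,v:atz("wrist",(190+u/2.5,110+v/2.5),.075)[:2]
P=np.array([f(*p) for p in[(389,222),(435,264),(459,316),(458,371),(185,314),(195,372)]])
k=np.array([-5,-4,-3,-2,3,2])
for c in((.5508,.1390),(.5515,.1395)):
  d=P-c;a=np.degrees(np.arctan2(d[:,1],d[:,0]));print(a.round(1),np.hypot(*d.T).round(4))
# candidate labelling
for k in([-5,-4,-3,-2,4,3],[-5,-4,-3,-2,3,2],[-4,-3,-2,-1,4,3],[-5,-4,-3,-2,5,4]):
  k=np.array(k)
  g=lambda x:(np.c_[x[0]+x[3]*np.cos(x[2]-.45*k),x[1]+x[3]*np.sin(x[2]-.45*k)]-P).ravel()
  r=least_squares(g,[.551,.139,-.17,.03]);print(k,r.cost*1e6,r.x,np.degrees(r.x[2]),"tri",np.degrees(r.x[2]-.45))
print((proj("wrist",[[.5754,.1215,.075]])-[190,110])*2.5)
```

```text
[ 120.    92.2   64.7   38.2 -135.7 -110.5] [0.0279 0.0268 0.027  0.028  0.0313 0.0304]
[ 121.8   93.8   65.7   38.2 -135.9 -111.4] [0.0278 0.0263 0.0263 0.0272 0.0321 0.0311]
[-5 -4 -3 -2  4  3] 16.561223975332826 [ 0.54576125  0.13912342 -0.37782137  0.02850504] -21.647569905691604 tri -47.430670686578644
[-5 -4 -3 -2  3  2] 72.66024937587413 [ 0.54049918  0.1412031  -0.57904409  0.02871827] -33.17678224545822 tri -58.95988302634527
[-4 -3 -2 -1  4  3] 72.66024937587422 [ 0.54049918  0.1412031  -0.12904408  0.02871827] -7.393680995488789 tri -33.17678177637583
[-5 -4 -3 -2  5  4] 1.0484235930602295 [ 0.55106647  0.1368803  -0.17625999  0.02922393] -10.098953658833187 tri -35.882054439720235
[[332.58600308 462.70559109]]
```

Emit:
{"method": "servo_tool", "body": {
  "series": [
    [0, 0, 0, 0, 0, 0, 0.5],
    [0, 0, 0, 0, 0, 0, 0.5],
    [0, 0, 0.2, 0, 0, 0, 0.5],
    [0, 0, 0.4, 0, 0, 0, 0.5],
    [-0.1, -0.1, 0.6, 0, 0, 0, 0.3],
    [-0.2, -0.2, 0.7, 0, 0, 0, 0.3],
    [-0.2, -0.2, 0.7, 0, 0, 0, 0.3],
    [-0.2, -0.2, 0.7, 0, 0, 0, 0.3]
  ]
}}

```text
time: 9.2
tool_pos: [0.5215, 0.109, 0.1593]
tcp_rot: [0.964, 2.989, 0.003]
wrist_force: [-0.6, -0.4, -0.9]
width: 0.697
grip_force: 0.0
```

Emit:
{"method": "servo_tool", "body": {
  "series": [
    [0, -0.1, 0.1, 0, 0, -0.045, 0.3],
    [0, -0.3, 0.1, 0, 0, -0.09, 0.3],
    [0, -0.5, 0.1, 0, 0, -0.135, 0.3],
    [0, -0.7, 0.1, 0, 0, -0.18, 0.3],
    [0, -0.9, 0.1, 0, 0, -0.225, 0.4],
    [0.05, -1, 0.1, 0, 0, -0.27, 0.4],
    [0.058, -1, 0.1, 0, 0, -0.315, 0.4],
    [0.058, -1, 0.1, 0, 0, -0.358, 0.4],
    [0.058, -1, 0.1, 0, 0, -0.358, 0.4],
    [0.058, -1, 0.1, 0, 0, -0.358, 0.4]
  ],
  "newtons": 60
}}

```text
time: 10.2
tool_pos: [0.5296, -0.041, 0.1725]
tcp_rot: [-2.405, -2.019, 0.002]
wrist_force: [-0.0, 0.5, -0.7]
width: 0.597
grip_force: 0.0
```

Run:
```python
from h import *
s=bot.read_state();R=cv2.Rodrigues(np.array(s["tcp_rot"]))[0];print(s["time"],s["tool_pos"],np.degrees(np.arctan2(R[1,1],R[0,1])))
th=np.radians(-10.1);Q=np.array([[np.cos(th),-np.sin(th)],[np.sin(th),np.cos(th)]])
k=np.array([.5508,.139]);t=k-Q@[-.012,.103];print("t",t,"grip exp",t+Q@[0,-.084])
im=save("wrist","w6.png")
for n,z in dict(knob_top=.098,triangle_mark=.075,gland=.05,pull_grip=.05,cursor_tip=.0155,pointer_tip=.0175).items():
  m=mark(n,"wrist",z); print(n,m, None if m is None else (Q.T@(m[2][:2]-t)*1e3).round(1))
cv2.imwrite("pics/w6c.png",im[:,:,::-1])
```

```text
10.2 [ 0.52957399 -0.04097666  0.17254077] -9.96354803708003
t [0.54455127 0.03549177] grip exp [ 0.52982046 -0.0472065 ]
knob_top None None
triangle_mark None None
gland (array([321.3, 142.3]), 0.62, array([ 0.5376, -0.0025,  0.05  ])) [ -0.2 -38.6]
pull_grip (array([323.4, 188.9]), 0.78, array([ 0.5318, -0.0474,  0.05  ])) [  2.  -83.8]
cursor_tip (array([302.1, 193.2]), 0.55, array([ 0.5068, -0.0569,  0.0155])) [-21.  -97.6]
pointer_tip (array([291.8, 150.3]), 0.75, array([ 0.5054, -0.0089,  0.0175])) [-30.8 -50.6]
```

Run:
```python
import cv2
im=cv2.imread("pics/w6.png");cv2.imwrite("pics/w6z.png",cv2.resize(im[125:225,240:360],None,fx=6,fy=6,interpolation=cv2.INTER_CUBIC))
```

```text
(no output)
```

View pics/w6z.png

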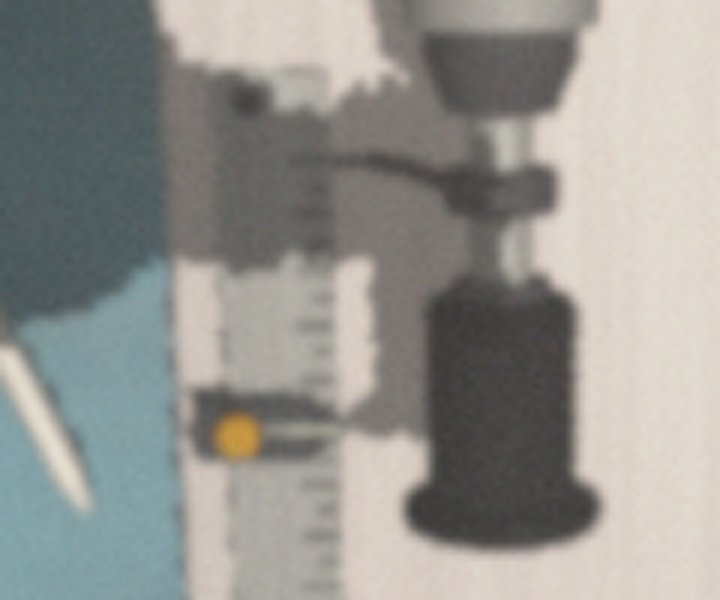

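```bash
cat >> h.py <<'E'
th=np.radians(-10.1);Q=np.array([[np.cos(th),-np.sin(th)],[np.sin(th),np.cos(th)]]);T0=np.array([.54455,.03549])
def loc(cam,px,z): return (Q.T@(atz(cam,px,z)[:2]-T0)*1e3).round(2)
E
python3 - <<'E'
from h import *
f=lambda u,v,z:loc("wrist",(240+(u+.5)/6-.5,125+(v+.5)/6-.5),z)
print("ptr",f(293,159,.0175),"cur",f(342,428,.0155),"line left",f(265,430,.018),"barrel",f(500,400,.05),f(430,400,.05),f(575,400,.05),"flange end",f(500,545,.05),"barrel start",f(500,290,.055))
E
```

```text
ptr [-34.3  -51.31] cur [ -27.04 -100.7 ] line left [ -40.85 -100.35] barrel [  1.6  -86.33] [ -9.84 -86.31] [ 13.86 -86.36] flange end [   1.6  -111.39] barrel start [  1.56 -67.04]
```

Emit:
{"method": "servo_tool", "body": {
  "series": [
    [0.011, -0.05, -0.2, 0, 0, 0, 0.4],
    [0.011, -0.05, -0.4, 0, 0, 0, 0.4],
    [0.011, -0.05, -0.6, 0, 0, 0, 0.4],
    [0.011, -0.05, -0.7, 0, 0, 0, 0.4],
    [0.011, -0.05, -0.8, 0, 0, 0, 0.4],
    [0.011, -0.05, -0.9, 0, 0, 0, 0.4],
    [0.011, -0.05, -1, 0, 0, 0, 0.4],
    [0.011, -0.05, -1, 0, 0, 0, 0.4]
  ]
}}

```text
time: 11.35
tool_pos: [0.5298, -0.0488, 0.0218]
tcp_rot: [-2.408, -2.014, 0.004]
wrist_force: [-0.4, -0.2, -0.4]
width: 0.602
grip_force: 0.0
```

Emit:
{"method": "servo_tool", "body": {
  "series": [
    [0, 0, -0.05, 0, 0, 0, 0.4],
    [0, 0, -0.1, 0, 0, 0, 0.4],
    [0, 0, -0.14, 0, 0, 0, 0.4],
    [0, 0, -0.14, 0, 0, 0, 0.4]
  ]
}}

```text
time: 11.75
tool_pos: [0.5307, -0.0489, 0.002]
tcp_rot: [-2.409, -2.015, 0.002]
wrist_force: [0.4, -1.0, -0.3]
width: 0.602
grip_force: 0.0
```

Emit:
{"method": "servo_tool", "body": {
  "series": [
    [0, 0, 0, 0, 0, 0, 0.6],
    [0, 0, 0, 0, 0, 0, 0.8],
    [0, 0, 0, 0, 0, 0, 1],
    [0, 0, 0, 0, 0, 0, 1],
    [0, 0, 0, 0, 0, 0, 1],
    [0, 0, 0, 0, 0, 0, 1]
  ],
  "newtons": 70
}}

```text
time: 12.35
tool_pos: [0.5306, -0.0489, 0.0035]
tcp_rot: [-2.408, -2.015, 0.002]
wrist_force: [-4.0, 0.7, 5.2]
width: 0.261
grip_force: 68.5
```

Run:
```python
from h import *
im=save("wrist","w7.png")
for n,z in dict(cursor_tip=.0155,pointer_tip=.0175,gland=.05).items():
  m=mark(n,"wrist",z); print(n,m, None if m is None else (Q.T@(m[2][:2]-T0)*1e3).round(1))
print(bot.read_state()["torque"])
```

```text
cursor_tip (array([275.7, 260.4]), 0.92, array([ 0.5035, -0.0569,  0.0155])) [-24.2 -98.2]
pointer_tip (array([261.4, 179.1]), 0.87, array([ 0.5067, -0.009 ,  0.0175])) [-29.5 -50.4]
gland (array([319.6, 169.3]), 0.58, array([ 0.5387, -0.0032,  0.05  ])) [  1.  -39.1]
[0.15867153 0.80351635 0.10533836]
```

Emit:
{"method": "servo_tool", "body": {
  "series": [
    [-0.006, -0.035, 0, 0, 0, 0, 1],
    [-0.012, -0.07, 0, 0, 0, 0, 1],
    [-0.019, -0.105, 0, 0, 0, 0, 1],
    [-0.025, -0.14, 0, 0, 0, 0, 1],
    [-0.031, -0.175, 0, 0, 0, 0, 1],
    [-0.037, -0.21, 0, 0, 0, 0, 1],
    [-0.044, -0.245, 0, 0, 0, 0, 1],
    [-0.049, -0.276, 0, 0, 0, 0, 1],
    [-0.049, -0.276, 0, 0, 0, 0, 1],
    [-0.049, -0.276, 0, 0, 0, 0, 1]
  ]
}}

```text
time: 13.55
tool_pos: [0.5239, -0.0881, 0.0034]
tcp_rot: [-2.408, -2.013, -0.003]
wrist_force: [-1.4, 10.0, 5.3]
width: 0.253
grip_force: 68.5
```

Run:
```python
from h import *
im=save("wrist","w8.png")
for n,z in dict(cursor_tip=.0155,pointer_tip=.0175,gland=.05).items():
  m=mark(n,"wrist",z); print(n,m, None if m is None else (Q.T@(m[2][:2]-T0)*1e3).round(1))
  m=mark(n,"scene",z); print(n,m, None if m is None else (Q.T@(m[2][:2]-T0)*1e3).round(1))
s=bot.read_state();print(s["tool_pos"],s["width"],s["wrist_force"])
cv2.imwrite("pics/w8c.png",cv2.resize(im[130:290,190:330,::-1],None,fx=4,fy=4,interpolation=cv2.INTER_CUBIC)[:600])
```

```text
cursor_tip (array([271.3, 192.7]), 0.62, array([ 0.5031, -0.0567,  0.0155])) [-24.6 -98. ]
cursor_tip (array([388.1, 269.7]), 0.56, array([ 0.507 , -0.0523,  0.0155])) [-21.6 -93. ]
pointer_tip (array([264.3, 180.1]), 0.65, array([ 0.5014, -0.0489,  0.0175])) [-27.7 -90.6]
pointer_tip (array([369.3, 252.7]), 0.8, array([ 0.5233, -0.0008,  0.0175])) [-14.6 -39.5]
gland (array([319.3,  64.9]), 0.91, array([ 0.539 , -0.0035,  0.05  ])) [  1.4 -39.4]
gland (array([377.6, 235.5]), 0.58, array([ 0.5377, -0.007 ,  0.05  ])) [  0.7 -43. ]
[ 0.5239316  -0.08789824  0.00344639] 0.2550413036693401 [-1.27646877 10.33805603  6.11482589]
```

Run:
```python
from h import *
g=cv2.cvtColor(cv2.imread("pics/w8.png"),cv2.COLOR_BGR2GRAY)
print("     "+" ".join(f"{c:3d}" for c in range(242,292,2)))
for r in range(172,212): print(r," ".join(f"{g[r,c]:3d}" for c in range(242,292,2)))
```

```text
242 244 246 248 250 252 254 256 258 260 262 264 266 268 270 272 274 276 278 280 282 284 286 288 290
172 105 108 109 109 109 109 109  97  94  99  96 111 129 126 125 125 130 129 129 130 131 130 129 131 128
173 107 106 110 112 109 110 108 107 104 102 102 111 128 128 128 126 132 129 129 127 133 132 133 131 126
174 107 110 108 111 110 109 109 110 110 106 105 110 127 128 125 127 133 130 129 130 131 130 133 131 131
175 104 107 110 110 110 107 109 110 109 110 107 110 129 131 125 128 129 129 128 128 131 129 131 129 130
176 105 108 110 107 109 108 110 112 108 109 105 110 128 127 128 130 130 126 125 128 130 132 129 130 129
177 105 106 106 109 108 111 110 107 107 107 108 110 126 130 125 126 130 127 121 123 127 130 133 130 127
178 108 106 107 109 109 103 103 106 104 103 104 105 118 118 118 123 122 115 105 113 122 129 128 131 129
179 106 104 107 110 105  93  93  96  91  90  87  90  99 101 102 103 109 100  85  94 103 118 123 129 127
180 105 107 105 108  98  88  82  86  87  83  79  76  79  82  84  85  88  80  73  74  84 102 110 122 128
181 102 107 106 109 104  95  95  94  96  90  91  82  75  78  75 
[... 2459 characters left out ...]
  59  61  75  87  98  94 111 128 127 124 125 129 129 123 127 127 128 125 126
206  59  62  57  62  60  61  64  65  74  82  84  85 105 125 125 121 124 129 126 123 127 129 129 127 123
207  65  65  63  65  66  63  62  74  77  80  77  80 103 123 126 124 125 127 124 125 125 125 127 127 125
208  80  79  75  79  80  81  79  88  88  86  93  89 104 120 126 121 125 126 125 125 126 129 128 128 124
209  95  91  91  96  95  96  95  99 100 101  98  99 106 122 123 122 122 129 126 126 125 127 128 128 127
210 104 103 100 102 104 102 101 103 103 104 103 105 105 122 124 120 124 126 125 123 124 124 124 126 124
211 103 105 102 105 107 105 104 104 106 104 103 105 104 122 126 124 124 126 126 126 125 125 125 126 124
```

Run:
```python
from h import *
for z in(.0155,.0175): print(z,"ptr",loc("wrist",(262,180.2),z),loc("wrist",(270,180.8),z),"cur",loc("wrist",(268,196.5),z),loc("wrist",(256,197.8),z),loc("wrist",(248,185.7),z),loc("wrist",(248,207.5),z))
```

```text
0.0155 ptr [-29.23 -91.13] [-25.03 -91.47] cur [ -26.52 -100.06] [ -32.97 -100.76] [-36.8  -94.08] [ -37.62 -106.19]
0.0175 ptr [-28.85 -90.68] [-24.7  -91.02] cur [-26.17 -99.5 ] [ -32.54 -100.19] [-36.33 -93.6 ] [ -37.13 -105.56]
```

Emit:
{"method": "servo_tool", "body": {
  "series": [
    [-0.005, -0.025, 0, 0, 0, 0, 1],
    [-0.009, -0.049, 0, 0, 0, 0, 1],
    [-0.009, -0.049, 0, 0, 0, 0, 1],
    [-0.009, -0.049, 0, 0, 0, 0, 1]
  ]
}}

```text
time: 14.3
tool_pos: [0.5227, -0.0952, 0.0034]
tcp_rot: [-2.408, -2.013, -0.004]
wrist_force: [-1.9, 10.7, 6.2]
width: 0.254
grip_force: 68.5
```

Run:
```python
from h import *
im=save("wrist","w9.png");g=cv2.cvtColor(im,cv2.COLOR_RGB2GRAY)
s=bot.read_state();print(s["tool_pos"],s["wrist_force"])
print(mark("cursor_tip","wrist",.0155),mark("pointer_tip","wrist",.0175))
print("     "+" ".join(f"{c:3d}" for c in range(244,284,2)))
for r in range(168,200): print(r," ".join(f"{g[r,c]:3d}" for c in range(244,284,2)))
```

```text
[ 0.52265902 -0.09513954  0.00343375] [-1.32805991  9.86674369  4.98177956]
(array([270.7, 180.1]), 0.83, array([ 0.5031, -0.0571,  0.0155])) (array([262.7, 180.7]), 0.61, array([ 0.4993, -0.0562,  0.0175]))
     244 246 248 250 252 254 256 258 260 262 264 266 268 270 272 274 276 278 280 282
168 108 111 112  99  95  99  95  99  97  94 117 129 127 127 129 131 129 131 130 130
169 108 110 111 108 107 103 106 106 106 104 119 128 127 125 130 132 131 132 128 133
170 108 109 109 111 110 109 111 109 108 106 113 126 129 125 127 131 131 126 131 129
171 102 100 101 101 102 103 106 109 109 105 116 126 129 129 128 133 130 127 131 129
172  84  81  87  85  83  89 105 111 111 107 111 128 129 125 128 131 130 128 130 129
173  70  74  67  75  67  77  97 108 108 107 108 125 128 126 129 131 129 129 128 130
174  67  68  65  67  67  67  83  99 101 101 111 129 128 128 129 131 128 130 127 129
175  66  69  67  63  65  69  71  83  87  91 104 128 129 126 129 130 130 128 131 127
176  65  64  67  62  68  63  66  70  72  82 107 128 129 125 126 130 129 127 127 128
177  67  63  68  65  65  62  66  68  69  79 103 124
[... 1180 characters left out ...]
 127 120 131 128 125 128 126
192  58  60  61  64  63  60  68  87  98 102  98 119 127 125 125 126 128 129 128 127
193  60  59  62  66  63  62  72  82  88  90  96 117 126 126 125 129 126 128 128 127
194  66  69  64  68  68  71  78  78  78  80  85 119 128 121 125 126 128 125 130 130
195  80  81  81  81  79  83  94  85  84  85  85 116 125 125 126 128 130 127 127 129
196  96  94  94  99  97  97 103  97  96  98  98 117 127 125 124 128 129 128 125 124
197 106 105 103 107 106 105 104 105 104 106  99 117 126 125 124 127 127 126 126 125
198 103 104 104 105 106 104 104 108 103 105  99 117 126 127 124 127 127 127 128 128
199 106 103 107 111 108 101 110 106 104 106 102 116 128 126 126 128 129 128 125 128
```

Run:
```python
from h import *
print("ptr",loc("wrist",(268,180.7),.0175),loc("wrist",(268,180.7),.0165),"cur",loc("wrist",(266.5,183.1),.0155),loc("wrist",(256,184.4),.0155),loc("wrist",(248,172.1),.0155),loc("wrist",(248,194.9),.0155))
i=bot.camera_info("wrist");R=np.array(i["R"]);print(Q.T@((-R.T@np.array(i["t"]))[:2]-T0))
```

```text
ptr [-25.69 -98.26] [-25.86 -98.48] cur [ -26.89 -100.  ] [ -32.48 -100.69] [-36.26 -94.07] [ -37.09 -106.43]
[ 0.00181307 -0.06238397]
```

Emit:
{"method": "servo_tool", "body": {
  "series": [
    [-0.001, -0.006, 0, 0, 0, 0, 1],
    [-0.002, -0.0115, 0, 0, 0, 0, 1],
    [-0.002, -0.0115, 0, 0, 0, 0, 1],
    [-0.002, -0.0115, 0, 0, 0, 0, 1],
    [-0.002, -0.0115, 0, 0, 0, 0, 1]
  ]
}}

```text
time: 14.95
tool_pos: [0.5224, -0.0967, 0.0034]
tcp_rot: [-2.408, -2.013, -0.004]
wrist_force: [-2.0, 10.9, 4.8]
width: 0.258
grip_force: 68.5
```

Run:
```python
from h import *
im=save("wrist","w10.png");g=cv2.cvtColor(im,cv2.COLOR_RGB2GRAY)
s=bot.read_state();print(s["tool_pos"],s["wrist_force"])
print("     "+" ".join(f"{c:3d}" for c in range(250,284,2)))
for r in range(170,194): print(r," ".join(f"{g[r,c]:3d}" for c in range(250,284,2)))
print("ptr",loc("wrist",(268,180.7),.0175),"cur row table",[(r,loc("wrist",(266.5,r),.0155)[1]) for r in(180,181,182)])
```

```text
[ 0.52241627 -0.09673592  0.0034407 ] [-1.47334477 10.57852864  4.99343597]
     250 252 254 256 258 260 262 264 266 268 270 272 274 276 278 280 282
170  71  70  75  99 107 107 105 114 128 128 125 130 135 129 128 132 132
171  70  61  66  85  99 102 102 110 129 128 127 125 132 128 127 132 129
172  65  68  63  74  83  87  92 110 127 126 128 127 129 130 130 131 130
173  64  66  65  70  68  73  79 109 124 129 125 127 130 132 130 131 130
174  68  67  66  68  69  66  83 109 127 129 127 126 130 130 127 129 129
175  65  65  66  65  67  70  79 105 124 126 126 128 131 132 127 129 127
176  64  65  63  67  66  70  75  96 121 125 125 125 130 131 127 129 130
177  66  67  62  67  68  66  70  83 111 124 124 125 129 128 125 126 128
178  70  65  64  66  66  68  66  72  93 113 118 120 121 116 106 115 123
179  67  71  70  70  73  74  74  69  79  92 103 105 101 101  85  92 105
180  93  93  90  93  95  97  95  86  69  78  86  86  82  81  75  75  81
181 115 116 116 116 119 117 116  99  71  72  74  74  73  75  67  70  71
182 114 110 109 112 114 112 112  97  85  86  88  83  85  73  67  66  68
183  88  89  89
[... 194 characters left out ...]
98  77
186  64  62  64  64  68  79  95 101 119 126 128 124 130 130 123 115 100
187  67  63  62  60  67  86 100 101 122 127 129 125 128 128 125 126 115
188  62  65  62  64  78  96 104 105 121 126 126 125 131 128 127 126 128
189  63  62  64  69  85 102 104  99 120 125 128 123 127 130 127 128 127
190  66  62  64  76  91  97 100  97 121 125 123 125 126 130 126 128 130
191  68  67  70  83  84  86  85  91 120 127 124 123 129 129 125 127 129
192  82  82  82  92  87  84  85  91 120 126 125 123 125 130 125 126 127
193  99  96 100  99  98  98  97  96 118 126 123 122 129 128 128 127 128
ptr [-25.68 -99.93] cur row table [(180, np.float64(-100.0)), (181, np.float64(-100.54)), (182, np.float64(-101.08))]
```

Run:
```python
from h import *
im=save("scene","s3.png");g=cv2.cvtColor(im,cv2.COLOR_RGB2GRAY).astype(np.float32)
k=np.array([.5508,.139]);rr=np.linspace(-.010,.015,30)
for dz in (0,):
  o=[]
  for a in range(-80,80,6):
    b=0
    for ox in np.arange(-1.5,1.6,.5):
      for oy in np.arange(-1.5,1.6,.5):
        X=np.c_[k+rr[:,None]*[np.cos(np.radians(a)),np.sin(np.radians(a))],np.full(30,.098)]
        q=(proj("scene",X)+[ox,oy]).astype(np.float32)
        b=max(b,cv2.remap(g,q[None,:,0],q[None,:,1],1).mean())
    o.append((a,int(b)))
  print(o)
```

```text
[(-80, 161), (-74, 168), (-68, 174), (-62, 177), (-56, 175), (-50, 173), (-44, 172), (-38, 176), (-32, 184), (-26, 194), (-20, 201), (-14, 204), (-8, 204), (-2, 203), (4, 199), (10, 194), (16, 190), (22, 186), (28, 183), (34, 181), (40, 178), (46, 176), (52, 174), (58, 174), (64, 174), (70, 173), (76, 175)]
```

Run:
```python
from h import *
i=bot.camera_info("scene")
def sil(a,k):
  c,s=np.cos(a),np.sin(a);Rz=np.array([[c,-s],[s,c]]);m=np.zeros((400,640),np.uint8)
  def hull(P,z):
    P=np.array(P)@Rz.T+k;X=np.vstack([np.c_[P,np.full(len(P),zz)] for zz in z])
    cv2.fillConvexPoly(m,cv2.convexHull((proj("scene",X,i)*16).astype(np.int32)),1,shift=4)
  t=np.linspace(0,2*np.pi,40);hull(np.c_[np.cos(t),np.sin(t)]*.0185,(.075,.079))
  hull([(.017,.006),(-.017,.006),(-.017,-.006),(.017,-.006)],(.078,.098));hull([(.024,0),(.01,.006),(.01,-.006)],(.077,.082))
  return m[165:210,300:340]
for f in("scene0.png","s3.png"):
  g=cv2.imread("pics/"+f,0)[165:210,300:340]; d=(g<75)
  d=cv2.morphologyEx(d.astype(np.uint8),cv2.MORPH_OPEN,np.ones((2,2)));n,l,st,_=cv2.connectedComponentsWithStats(d)
  best=[]
  for a in range(-60,64,6):
    o=max(((sil(np.radians(a),np.array([.5508+x,.139+y]))&d).sum()/(sil(np.radians(a),np.array([.5508+x,.139+y]))|d).sum() for x in(-.003,0,.003) for y in(-.003,0,.003)))
    best.append((a,round(float(o),2)))
  print(f,int(d.sum()),sorted(best,key=lambda b:-b[1])[:6])
```

```text
scene0.png 174 [(42, 0.6), (36, 0.58), (48, 0.58), (30, 0.57), (54, 0.56), (18, 0.55)]
s3.png 245 [(-30, 0.71), (-18, 0.71), (-12, 0.71), (-36, 0.7), (-24, 0.7), (-6, 0.7)]
```

```bash
python3 -c "
from workcell import bot
s=bot.read_state();print(s['time'],s['tool_pos'],s['grip_force']);print(bot.finish_job())"
```

```text
15.05 [ 0.52239236 -0.0967341   0.0034457 ] 68.48127007484436
the job is handed in; nothing more can be done
None
```

I turned the knob to the triangle (within about 0.5° while I held it; a rougher check afterwards could not confirm it to better than about ±15°), then drew the rod out until its pointer was level with the cursor tip, within about 0.5 mm by camera, and handed in at about 15 s still holding the grip.

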